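# Pack the spice jars into the carrier in display order

## Robot

A 6-joint arm with a two-finger parallel gripper is mounted at the origin on the work surface. World frame = base frame: x ahead of the robot, y to its left, z up, the work surface at z = 0. Lengths are in m, angles in rad, forces in N, time in s.
With the tool pointing down it reaches from about 0.275 to 0.85 m from the base axis. Payload 5.2 kg.
Tool frame: the origin (TCP) lies at the very end of the fingers, on their centre line; the grasp point (between the pads) lies env.hold_point_z behind it (env.hold_point_z is the distance from the TCP to the grasp point, in m); x points along the fingers, y is the direction in which the jaws open and shut, and the axes are right-handed (so a half turn about x gives the same grasp; the last joint's range is limited). The gripper opens to 85 mm and grips with 20 to 120 N. Pads are 22 mm wide; open, the fingers measure 114 mm over their backs; the gripper's body (76 mm by 85 mm) begins 54 mm behind the grasp point. The pads swing forward as they close: fully open they stand 13 mm farther back than shut.
Start: joints at [-1.431, 0.259, 1.535, -0, 1.348, -0.203], TCP at [0.185, -0.518, 0.231] pointing down, gripper open.
Joint ranges: [-3.14, 3.14], [-0.91, 2.08], [0.19, 2.58], [-1.22, 4.36], [0.22, 2.71], [-3.12, 3.12]. Speed limits (rad/s): [2.57, 2.57, 3.14, 3.14, 3.14, 3.14].

## Interface

Orientations are given as a unit quaternion [x, y, z, w].
In Python, from station import env, snapshot gives the robot as it stands. The module is installed in compiled form; this text tells all that it offers.
- The arm moves only by the tool step_arm, never from a script. Its argument "deltas" is a list of rows, each an object with "xyz": the shift along the world's x, y, z normalised to -1 to 1, where 1 is 400 mm, a list of three; "rot": the turn, a rotation vector about the world's x, y, z normalised to -1 to 1, where 1 is pi/4 rad, a list of three. In form: [{"xyz": [dx, dy, dz], "rot": [rx, ry, rz]}, ...]. A call has 1 to 12 rows; each row shifts and turns the commanded pose from where the row before left it; what a row does not reach is not made up. A row lasts 1/12 s, in which the tool goes at most 41.7 mm and 7.16 degrees, less where a joint would pass 70% of its speed; a pose out of reach is approached as far as the arm can. A call with a number of a shift or a turn outside -1 to 1 is refused whole. A call with a gripper value outside its range is refused whole. "hand" is the gripper command: -1 is fully open, 1 is shut, values between are in proportion, set as the call begins (left out, the last holds). The fingers move at their own pace and stop on an object; "grip_force" is the grip in N (left out, the last holds). Time passes only in rows, so rows that do not move let the fingers close. It gives the time, the measured TCP pose, the force and the opening at its end, in the units of the state.
- env.state(): the state, without advancing time (a new reading comes with each control period).
- snapshot(name): name is "side" or "top" or "wrist"; returns a dict with "img" (400x640x3 uint8, red, green, blue), "fx", "fy", "cx", "cy" (pixels), "R" (3x3) and "t" (3): a world point X has camera coordinates R X + t; the wrist camera has in their place "hand_eye" (4x4, takes a point from camera to tool coordinates, whose origin is the TCP and whose axes are the tool frame's). Camera axes: x right, y down, z forward; pixel columns grow to the right and rows downward; lengths in m; the calibration is good to about 2 mm. A picture is of the moment at which its call begins: read the wrist's pose just before it. There is no depth.
- env.hand_in(): hands the job in, once; it reports no verdict.
The state is a dict: "time_s": time; "joints": joint angles; "qd": joint speeds; "joint_torque": joint torques, N m; "ee_pos": TCP position; "eef_rot": TCP orientation; "contact_force": force on the tool from outside, world axes, zero at the start; "torque": the same for the moment, N m; "finger_gap": finger opening in m.
Only numpy, scipy, OpenCV 4.12 (cv2) and the standard library are available. Lean on these libraries where they do the work, as an engineer would, in place of code of your own. Each camera call takes 0.05 s, during which the arm holds its last target. There are 200 camera calls.

## Task

The stall is closing: move the four glazed spice jars from the display rack into the plywood carrier, one to a compartment, in the same left-to-right order in which they stand now (the coloured tags on the rack show it), so that tomorrow's display can be set out straight from the carrier. Stand each jar upright on the compartment's floor and let go of it; do not drop a jar or tip it over.

Things in the scene. Friction and masses are not known exactly. Their poses are not given: they have to be found in the camera images.
- red_jar: paprika-red glazed spice jar, about 0.24 kg, loose, upright in the display rack. Round about z: straight body 44 mm in diameter from 3 to 66 mm above its underside, rounded shoulder, fixed lid of the same colour 41 mm in diameter from 73 to 85 mm, small brass knob to 95 mm. Origin: centre of its underside. Grip the body about 55 mm up, the fingers on the rack's -x and +x sides.
- yellow_jar: saffron-yellow glazed spice jar, about 0.24 kg, loose, upright in the display rack. Round about z: straight body 44 mm in diameter from 3 to 66 mm above its underside, rounded shoulder, fixed lid of the same colour 41 mm in diameter from 73 to 85 mm, small brass knob to 95 mm. Origin: centre of its underside. Grip the body about 55 mm up, the fingers on the rack's -x and +x sides.
- green_jar: leaf-green glazed spice jar, about 0.24 kg, loose, upright in the display rack. Round about z: straight body 44 mm in diameter from 3 to 66 mm above its underside, rounded shoulder, fixed lid of the same colour 41 mm in diameter from 73 to 85 mm, small brass knob to 95 mm. Origin: centre of its underside. Grip the body about 55 mm up, the fingers on the rack's -x and +x sides.
- blue_jar: indigo-blue glazed spice jar, about 0.24 kg, loose, upright in the display rack. Round about z: straight body 44 mm in diameter from 3 to 66 mm above its underside, rounded shoulder, fixed lid of the same colour 41 mm in diameter from 73 to 85 mm, small brass knob to 95 mm. Origin: centre of its underside. Grip the body about 55 mm up, the fingers on the rack's -x and +x sides.
- red_tag: white card tag, 30 x 48 mm, its field paprika-red, fixed on the display rack's sloping ledge (customers' side, 65 mm to the rack's +x) at the place where the red jar stands at the start; it stays there. Origin at its centre, y along the rack.
- yellow_tag: white card tag, 30 x 48 mm, its field saffron-yellow, fixed on the display rack's sloping ledge (customers' side, 65 mm to the rack's +x) at the place where the yellow jar stands at the start; it stays there. Origin at its centre, y along the rack.
- green_tag: white card tag, 30 x 48 mm, its field leaf-green, fixed on the display rack's sloping ledge (customers' side, 65 mm to the rack's +x) at the place where the green jar stands at the start; it stays there. Origin at its centre, y along the rack.
- blue_tag: white card tag, 30 x 48 mm, its field indigo-blue, fixed on the display rack's sloping ledge (customers' side, 65 mm to the rack's +x) at the place where the blue jar stands at the start; it stays there. Origin at its centre, y along the rack.
- display_rack: dark wooden rack, fixed, 310 mm along y (+y: robot's left), 100 mm along x (away from the robot) plus tag ledge out to 80 mm. Turned up to 0.2 rad. Origin: centre of its underside, on the table. Four places at y = +105, +35, -35, -105 mm, x = 0, on a board 26 mm up (jars within 4 mm of them). Brass rails at x = -36 and +36 mm, tops 47 mm up; end cheeks 58 mm high.
- carrier: light plywood tray, fixed, empty, 288 mm along y (+y: robot's left), 78 mm along x (away from the robot), hand bars 22 mm beyond its ends. In front of or behind the rack, turned up to 0.2 rad. Origin: centre of its underside, on the table. Four 62 mm square compartments at y = +105, +35, -35, -105 mm, x = 0; floor 8 mm up, walls 8 mm thick to 32 mm up, ends to 60 mm.
Things that resemble listed ones, but are neither listed nor needed, are in the scene too. What is meant by the green_jar is not black, and is the smaller of those in its own colour.

How it is judged:
By the outcome, as a careful person would: the job done as asked, in the order asked, and still so for the second after the job is handed in, with the robot touching nothing.
It also fails if it takes over 96 s, if anything falls off the work surface, if the arm or the gripper's body presses on something with over 40 N, if the wrist force passes 120 N, or if a joint passes its speed limit or range.

## Working session

There is one attempt and no reset: what is moved stays moved. The work goes in short steps, Python scripts to look and compute and a tool call to move; the robot and the scene stay as the last step left them, time stands still between calls to the robot, and variables do not carry over. Pictures are saved under pics/ and viewed, about 12 in all and at most 16, crops included, and the job is handed in when it is done.

Besides the shell and the picture viewer there is one more tool, called after "Emit:" by a JSON object that holds its "api" and its "payload". step_arm: Moves the arm, as the interface text tells. Its arguments: {"type":"object","properties":{"deltas":{"type":"array"},"hand":{"type":"number"},"grip_force":{"type":"number"}},"required":["deltas"]}

```bash
mkdir -p pics
python3 - <<'E'
from station import env, snapshot
import cv2, numpy as np
print(env.state(), env.hold_point_z)
for n in ("top","side","wrist"):
    s=snapshot(n); cv2.imwrite(f"pics/{n}0.png", s["img"][:,:,::-1])
    print(n,{k:(np.round(v,4).tolist()) for k,v in s.items() if k!="img"})
E
```

```text
{'time_s': 0.0, 'joints': array([-1.43077693e+00,  2.59298092e-01,  1.53611951e+00,  1.42164617e-06,
        1.34801336e+00, -2.02779103e-01]), 'qd': array([-0.00124994,  0.00019842,  0.00175069,  0.00085533,  0.00106844,
        0.00109266]), 'joint_torque': array([ 6.04699908e-04, -4.46020246e+01, -2.90569907e+01, -4.74127046e-04,
        1.16266400e-02,  2.93477729e-05]), 'ee_pos': array([ 0.18482328, -0.51743177,  0.23048426]), 'eef_rot': array([ 0.6967662 ,  0.12125447, -0.69672444,  0.11995526]), 'contact_force': array([-0.04335918,  0.19120621,  0.27591229]), 'torque': array([-0.00737613, -0.02051188, -0.00709272]), 'finger_gap': 0.08542543230092207} 0.0187
top {'fx': 513.4697, 'fy': 513.4697, 'cx': 312.1311, 'cy': 202.507, 'R': [[0.0171, -0.9993, 0.0328], [-0.9954, -0.0201, -0.0937], [0.0943, -0.031, -0.9951]], 't': [-0.087, 0.607, 0.8741]}
side {'fx': 411.9563, 'fy': 411.9563, 'cx': 322.7582, 'cy': 194.9662, 'R': [[0.9604, -0.2784, -0.0136], [-0.1705, -0.5481, -0.8189], [0.2205, 0.7888, -0.5738]], 't': [-0.5869, 0.0925, 0.782]}
wrist {'fx': 347.6773, 'fy': 347.6773, 'cx': 317.2229, 'cy': 197.8645, 'hand_eye': [[0.0006, -0.2737, 0.9618, -0.1424], [1.0, -0.0003, -0.0007, -0.0011], [0.0005, 0.9618, 0.2737, -0.0693], [0.0, 0.0, 0.0, 1.0]]}
```

View pics/top0.png

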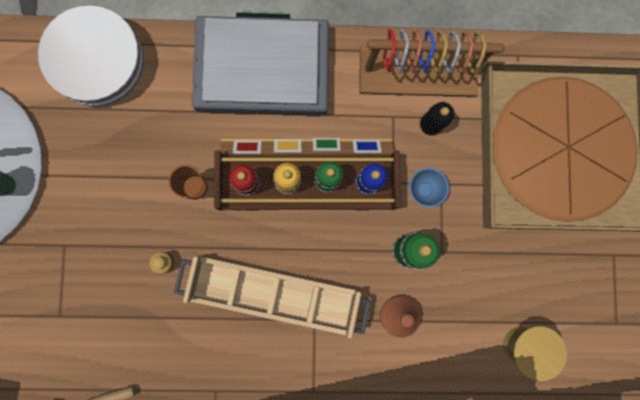

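View pics/side0.png

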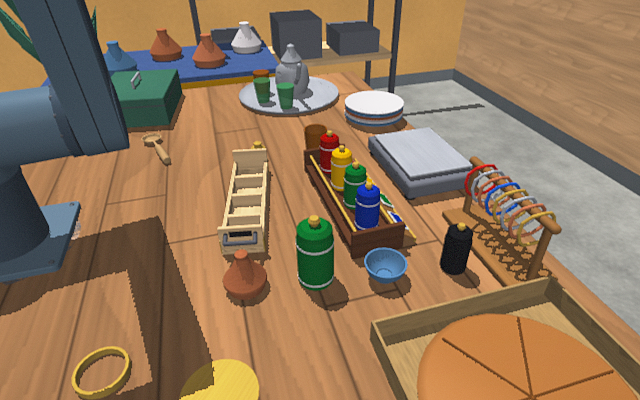

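```bash
cat > h.py <<'E'
from station import env, snapshot
import cv2, numpy as np
from scipy.spatial.transform import Rotation as Ro
def cam(s,st=None):
    K=np.array([[s["fx"],0,s["cx"]],[0,s["fy"],s["cy"]],[0,0,1]])
    if "R" in s: R,t=np.array(s["R"]),np.array(s["t"])
    else:
        T=np.eye(4);T[:3,:3]=Ro.from_quat(st["eef_rot"]).as_matrix();T[:3,3]=st["ee_pos"]
        M=np.linalg.inv(T@np.array(s["hand_eye"]));R,t=M[:3,:3],M[:3,3]
    return K,R,t
def ray(c,uv,z):
    K,R,t=c; o=-R.T@t; d=R.T@np.linalg.solve(K,[uv[0],uv[1],1]); return o+d*(z-o[2])/d[2]
E
python3 - <<'E'
import cv2,numpy as np
im=cv2.imread("pics/top0.png")
c=im[125:345,160:460]; cv2.imwrite("pics/c1.png",cv2.resize(c,None,fx=2.66,fy=2.66,interpolation=cv2.INTER_CUBIC))
s=cv2.imread("pics/side0.png")[115:300,210:480]; cv2.imwrite("pics/c2.png",cv2.resize(s,None,fx=2.9,fy=2.9,interpolation=cv2.INTER_CUBIC))
E
```

```text
(no output)
```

View pics/c1.png

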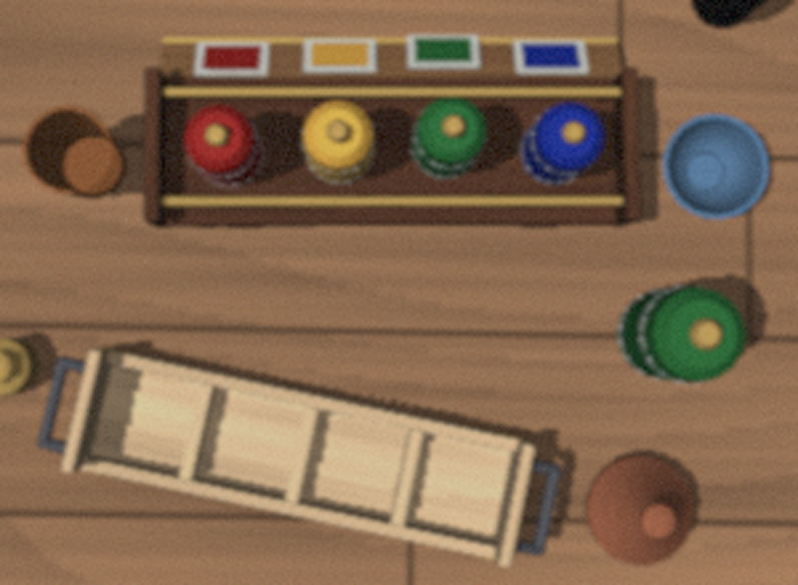

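View pics/c2.png

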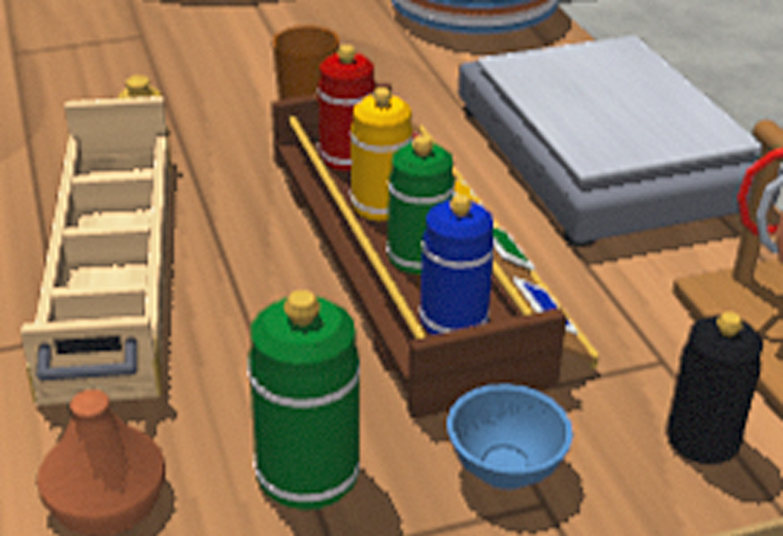

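The crops show three green/jar candidates in the top view: the large green jar (417,250), the black one (435,118) and the rack green jar (329,177). The rack one is green, is the smaller, and stands at the green tag (326,144), so it is the one meant. The order is red, yellow, green, blue from left to right, and the carrier lies nearer the robot.

Run:
```python
from h import *
s=snapshot("top"); c=cam(s)
f=lambda u,v,z: ray(c,(160+u/2.66,125+v/2.66),z)
J={n:f(u,v,.121) for n,u,v in [("red",216,134),("yel",340,130),("grn",454,125),("blu",573,131)]}
for n,p in J.items(): print(n,p.round(4))
T=[f(u,v,.045) for u,v in [(232,58),(340,55),(443,51),(551,57)]]
print("tags",np.round(T,4).tolist())
cL=f(154,147,.058); cR=f(630,146,.058); d=cL-cR; print("rack cheeks",cL,cR,np.linalg.norm(d),np.arctan2(-d[0],d[1]))
a=f(83.5,410,.06); b=f(516,503,.06); d=a-b
th=np.arctan2(-d[0],d[1]); m=(a+b)/2
print("carrier",m,np.linalg.norm(d),th)
ey=np.array([-np.sin(th),np.cos(th)])
for y in (.105,.035,-.035,-.105): print((m[:2]+ey*y).round(4))
R=Ro.from_quat(env.state()["eef_rot"]).as_matrix(); print(R.round(3))
```

```text
red [0.6407 0.0403 0.121 ]
yel [ 0.6448 -0.0334  0.121 ]
grn [ 0.6493 -0.1015  0.121 ]
blu [ 0.6472 -0.1731  0.121 ]
tags [[0.7022, 0.0396, 0.045], [0.7059, -0.031, 0.045], [0.7102, -0.0987, 0.045], [0.7079, -0.1701, 0.045]]
rack cheeks [0.64063252 0.08636077 0.058     ] [ 0.64791116 -0.22005221  0.058     ] 0.30649942068786346 0.023749869209426976
carrier [ 0.44654336 -0.01183093  0.06      ] 0.27744630752257565 -0.19494377283906278
[0.4669 0.0912]
[0.4533 0.0225]
[ 0.4398 -0.0462]
[ 0.4262 -0.1148]
[[-0.     0.336 -0.942]
 [ 0.001 -0.942 -0.336]
 [-1.    -0.001 -0.   ]]
```

Emit:
{"api": "step_arm", "payload": {"deltas": [{"xyz": [0.0625,0.0695,0.03],"rot": [0,0,0.106]},{"xyz": [0.0625,0.0695,0.03],"rot": [0,0,0.106]},{"xyz": [0.0625,0.0695,0.03],"rot": [0,0,0.106]},{"xyz": [0.0625,0.0695,0.03],"rot": [0,0,0.106]},{"xyz": [0.0625,0.0695,0.03],"rot": [0,0,0.106]},{"xyz": [0.0625,0.0695,0.03],"rot": [0,0,0.106]},{"xyz": [0.0625,0.0695,0.03],"rot": [0,0,0.106]},{"xyz": [0.0625,0.0695,0.03],"rot": [0,0,0.106]},{"xyz": [0.0625,0.0695,0],"rot": [0,0,0.106]},{"xyz": [0.0625,0.0695,0],"rot": [0,0,0.106]},{"xyz": [0.0625,0.0695,0],"rot": [0,0,0.106]},{"xyz": [0.0625,0.0695,0],"rot": [0,0,0.106]}], "hand": -1, "grip_force": 45}}

```text
time_s: 1.2
ee_pos: [0.4858, -0.1827, 0.3274]
eef_rot: [0.553, 0.441, -0.553, 0.441]
contact_force: [-0.3, -1.0, 1.0]
finger_gap: 0.0853
```

Emit:
{"api": "step_arm", "payload": {"deltas": [{"xyz": [0.0625,0.0695,0],"rot": [0,0,0.107]},{"xyz": [0.0625,0.0695,0],"rot": [0,0,0.107]},{"xyz": [0.0625,0.0695,0],"rot": [0,0,0.107]},{"xyz": [0,0,0],"rot": [0,0,0]},{"xyz": [0,0,0],"rot": [0,0,0]},{"xyz": [0,0,0],"rot": [0,0,0]}]}}

```text
time_s: 1.7
ee_pos: [0.5595, -0.101, 0.3269]
eef_rot: [0.494, 0.506, -0.495, 0.505]
contact_force: [-1.0, 0.0, -0.5]
finger_gap: 0.0852
```

Run:
```python
from h import *
st=env.state(); s=snapshot("wrist"); cv2.imwrite("pics/w1.png",s["img"][:,:,::-1])
np.savez("w1.npz",p=st["ee_pos"],q=st["eef_rot"]); print(st)
```

```text
{'time_s': 1.7, 'joints': array([-3.74369746e-01,  2.49542155e-01,  1.31724768e+00, -6.36816022e-04,
        1.57593567e+00, -3.97426651e-01]), 'qd': array([-0.02874527, -0.01506807,  0.00789664,  0.00051588, -0.001079  ,
       -0.00193285]), 'joint_torque': array([ 1.09863024e+00, -4.54542053e+01, -3.09808445e+01,  1.18947728e-01,
       -1.72406615e-02, -6.18911086e-03]), 'ee_pos': array([ 0.55951954, -0.10103164,  0.32685442]), 'eef_rot': array([ 0.4938401 ,  0.50601146, -0.49456651,  0.50544863]), 'contact_force': array([-0.97053083,  0.01654472, -0.52002903]), 'torque': array([ 0.00025314,  0.02691791, -0.00516106]), 'finger_gap': 0.08516300072135918}
```

View pics/w1.png

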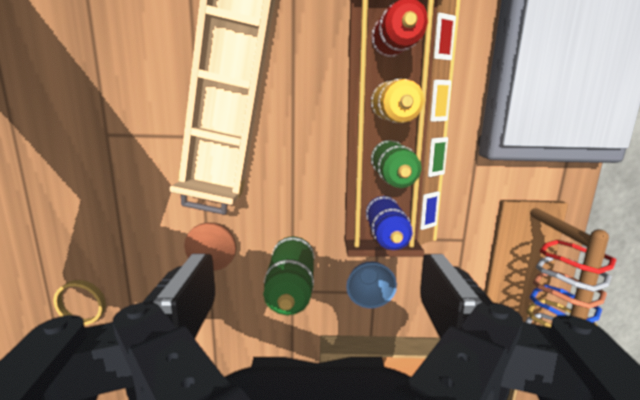

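Wrist view: knobs at red (409,18), yellow (406,101), green (404,171) and blue (396,237). The carrier's right end plate runs from (172,189) to (240,203), and its dividers are at about (216,134) and (224,80).

Run:
```python
from h import *
st=env.state(); s=snapshot("wrist"); c=cam(s,st); tc=cam(snapshot("top"))
def tri(a,b):
    P=[k@np.c_[r,t] for k,r,t in (c,tc)]
    X=cv2.triangulatePoints(P[0],P[1],np.float64(a),np.float64(b)).ravel(); return X[:3]/X[3]
f=lambda u,v:(160+u/2.66,125+v/2.66)
for n,a,b in [("red",(409,18),(216,134)),("yel",(406,101),(340,130)),("grn",(404,171),(454,125)),("blu",(396,237),(573,131))]:
    print(n,ray(c,a,.121).round(4),tri(a,f(*b)).round(4))
print("end mid",ray(c,(207,193),.06).round(4), "top",ray(tc,f(516,503),.06).round(4))
for u,v,tu,tv in [(216,134,408,478),(224,80,309,453)]: print("div",ray(c,(u,v),.032).round(4),ray(tc,f(tu,tv),.032).round(4))
for n in ("red","blu"): pass
```

```text
red [0.6389 0.0413 0.121 ] [0.6406 0.0409 0.1188]
yel [ 0.6428 -0.0313  0.121 ] [ 0.6484 -0.0324  0.0979]
grn [ 0.6471 -0.0999  0.121 ] [ 0.6516 -0.1027  0.1051]
blu [ 0.645  -0.1723  0.121 ] [ 0.6476 -0.1743  0.1149]
end mid [ 0.425  -0.1444  0.06  ] top [ 0.4197 -0.1479  0.06  ]
div [ 0.4321 -0.0758  0.032 ] [ 0.4314 -0.0808  0.032 ]
div [ 0.4454 -0.0118  0.032 ] [ 0.4465 -0.0163  0.032 ]
```

Emit:
{"api": "step_arm", "payload": {"deltas": [{"xyz": [0.054,-0.045,-0.0625],"rot": [0,0,0]},{"xyz": [0.054,-0.045,-0.0625],"rot": [0,0,0]},{"xyz": [0.054,-0.045,-0.0625],"rot": [0,0,0]},{"xyz": [0.054,-0.045,-0.0625],"rot": [0,0,0]},{"xyz": [0,0,-0.08],"rot": [0,0,0]},{"xyz": [0,0,-0.06],"rot": [0,0,0]},{"xyz": [0,0,0],"rot": [0,0,0]},{"xyz": [0,0,0],"rot": [0,0,0]},{"xyz": [0,0,0],"rot": [0,0,0]}]}}

```text
time_s: 2.6
ee_pos: [0.6468, -0.1741, 0.1735]
eef_rot: [0.495, 0.505, -0.494, 0.506]
contact_force: [0.7, 0.3, 1.4]
finger_gap: 0.0855
```

Run:
```python
from h import *
st=env.state(); s=snapshot("wrist"); cv2.imwrite("pics/w2.png",s["img"][:,:,::-1])
c=cam(s,st); K,R,t=c
print(st["ee_pos"], Ro.from_quat(st["eef_rot"]).as_matrix().round(3).tolist())
q=K@(R@np.array([.646,-.173,.121])+t); print(q[:2]/q[2])
```

```text
[ 0.64676398 -0.17406508  0.17346466] [[0.002, 1.0, 0.022], [-0.001, 0.022, -1.0], [-1.0, 0.002, 0.001]]
[316.63938152 220.39995546]
```

View pics/w2.png

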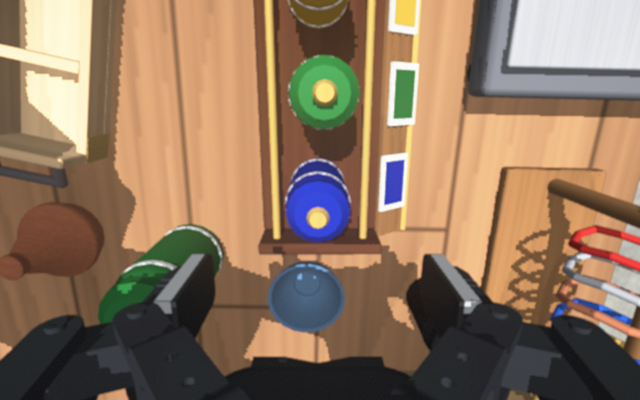

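The knob is at (318,217) against a predicted (317,220), so the position is good. I descend and grip.

Emit:
{"api": "step_arm", "payload": {"deltas": [{"xyz": [0,0,-0.07],"rot": [0,0,0]},{"xyz": [0,0,-0.07],"rot": [0,0,0]},{"xyz": [0,0,-0.07],"rot": [0,0,0]},{"xyz": [0,0,-0.069],"rot": [0,0,0]},{"xyz": [0,0,0],"rot": [0,0,0]},{"xyz": [0,0,0],"rot": [0,0,0]}]}}

```text
time_s: 3.15
ee_pos: [0.6464, -0.173, 0.0607]
eef_rot: [0.494, 0.506, -0.494, 0.506]
contact_force: [0.8, -0.0, 0.6]
finger_gap: 0.0852
```

Emit:
{"api": "step_arm", "payload": {"deltas": [{"xyz": [0,0,0],"rot": [0,0,0]},{"xyz": [0,0,0],"rot": [0,0,0]},{"xyz": [0,0,0],"rot": [0,0,0]},{"xyz": [0,0,0],"rot": [0,0,0]},{"xyz": [0,0,0],"rot": [0,0,0]},{"xyz": [0,0,0],"rot": [0,0,0]},{"xyz": [0,0,0],"rot": [0,0,0]},{"xyz": [0,0,0],"rot": [0,0,0]}], "hand": 1, "grip_force": 45}}

```text
time_s: 3.82
ee_pos: [0.6474, -0.1735, 0.0623]
eef_rot: [0.495, 0.505, -0.494, 0.507]
contact_force: [-1.6, 0.1, 6.4]
finger_gap: 0.0432
```

Emit:
{"api": "step_arm", "payload": {"deltas": [{"xyz": [0,0,0.06],"rot": [0,0,0]},{"xyz": [0,0,0.08],"rot": [0,0,0]},{"xyz": [0,0,0.09],"rot": [0,0,0]},{"xyz": [0,0,0.09],"rot": [0,0,0]},{"xyz": [-0.0786,0.0216,0],"rot": [0,0,-0.039]},{"xyz": [-0.0786,0.0216,0],"rot": [0,0,-0.039]},{"xyz": [-0.0786,0.0216,0],"rot": [0,0,-0.039]},{"xyz": [-0.0786,0.0216,0],"rot": [0,0,-0.039]},{"xyz": [-0.0786,0.0216,0],"rot": [0,0,-0.039]},{"xyz": [-0.0786,0.0216,0],"rot": [0,0,-0.04]},{"xyz": [-0.0786,0.0216,0],"rot": [0,0,-0.04]},{"xyz": [0,0,0],"rot": [0,0,0]}]}}

```text
time_s: 4.82
ee_pos: [0.4196, -0.1093, 0.187]
eef_rot: [-0.545, -0.451, 0.547, -0.447]
contact_force: [0.8, 0.3, -3.7]
finger_gap: 0.0427
```

Emit:
{"api": "step_arm", "payload": {"deltas": [{"xyz": [0,0,0],"rot": [0,0,0]},{"xyz": [0,0,0],"rot": [0,0,0]}]}}

```text
time_s: 4.98
ee_pos: [0.4269, -0.1129, 0.1886]
eef_rot: [0.546, 0.449, -0.545, 0.45]
contact_force: [0.5, 0.3, -2.6]
finger_gap: 0.043
```

Run:
```python
from h import *
st=env.state(); s=snapshot("wrist"); cv2.imwrite("pics/w3.png",s["img"][:,:,::-1])
K,R,t=cam(s,st)
print(st["ee_pos"], st["finger_gap"],st["contact_force"],Ro.from_quat(st["eef_rot"]).as_matrix().round(3).tolist())
th=-.195;ey=np.array([-np.sin(th),np.cos(th)]);ex=np.array([np.cos(th),np.sin(th)]);m=np.array([.4475,-.0098])
for x,y,z in [(-.035,-.14,.06),(.035,-.14,.06),(-.035,-.07,.032),(.035,-.07,.032),(-.035,0,.032),(.035,0,.032)]:
    q=K@(R@np.r_[m+ex*x+ey*y,z]+t); print((x,y,z),(q[:2]/q[2]).round())
```

```text
[ 0.42694539 -0.11291193  0.1886115 ] 0.04296409388059564 [ 0.51418458  0.34060266 -2.64604701] [[0.002, 0.981, -0.192], [-0.001, -0.192, -0.981], [-1.0, 0.003, 0.001]]
(-0.035, -0.14, 0.06) [276. 230.]
(0.035, -0.14, 0.06) [360. 230.]
(-0.035, -0.07, 0.032) [277. 142.]
(0.035, -0.07, 0.032) [359. 142.]
(-0.035, 0, 0.032) [274.  54.]
(0.035, 0, 0.032) [362.  54.]
```

View pics/w3.png

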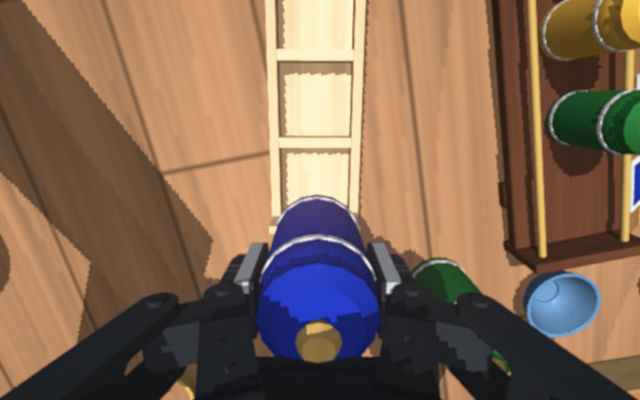

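The dividers are at rows 143 and 55, as predicted. The side walls lie about 2 mm to the -x side, so I correct for that and lower to just above the floor.

Emit:
{"api": "step_arm", "payload": {"deltas": [{"xyz": [-0.005,0,-0.07],"rot": [0,0,0]},{"xyz": [0,0,-0.08],"rot": [0,0,0]},{"xyz": [0,0,-0.08],"rot": [0,0,0]},{"xyz": [0,0,-0.07],"rot": [0,0,0]},{"xyz": [0,0,-0.035],"rot": [0,0,0]},{"xyz": [0,0,-0.015],"rot": [0,0,0]},{"xyz": [0,0,0],"rot": [0,0,0]},{"xyz": [0,0,-0.004],"rot": [0,0,0]},{"xyz": [0,0,0],"rot": [0,0,0]},{"xyz": [0,0,0],"rot": [0,0,0]}]}}

```text
time_s: 5.87
ee_pos: [0.4253, -0.1131, 0.0472]
eef_rot: [0.546, 0.449, -0.545, 0.45]
contact_force: [1.1, -0.1, -2.4]
finger_gap: 0.043
```

Emit:
{"api": "step_arm", "payload": {"deltas": [{"xyz": [0,0,-0.003],"rot": [0,0,0]},{"xyz": [0,0,-0.003],"rot": [0,0,0]},{"xyz": [0,0,0],"rot": [0,0,0]},{"xyz": [0,0,0],"rot": [0,0,0]}]}}

```text
time_s: 6.2
ee_pos: [0.4248, -0.1128, 0.0443]
eef_rot: [0.546, 0.449, -0.546, 0.45]
contact_force: [0.9, 1.1, 2.3]
finger_gap: 0.0428
```

Emit:
{"api": "step_arm", "payload": {"deltas": [{"xyz": [0,0,0],"rot": [0,0,0]},{"xyz": [0,0,0],"rot": [0,0,0]},{"xyz": [0,0,0],"rot": [0,0,0]},{"xyz": [0,0,0],"rot": [0,0,0]},{"xyz": [0,0,0],"rot": [0,0,0]},{"xyz": [0,0,0],"rot": [0,0,0]}], "hand": -1}}

```text
time_s: 6.7
ee_pos: [0.4242, -0.1125, 0.0437]
eef_rot: [-0.546, -0.45, 0.546, -0.449]
contact_force: [-0.4, 0.5, -0.5]
finger_gap: 0.0853
```

Emit:
{"api": "step_arm", "payload": {"deltas": [{"xyz": [0,0,0.04],"rot": [0,0,0]},{"xyz": [0,0,0.08],"rot": [0,0,0]},{"xyz": [0,0,0.09],"rot": [0,0,0]},{"xyz": [0,0,0.09],"rot": [0,0,0]},{"xyz": [0,0,0.06],"rot": [0,0,0]},{"xyz": [0,0,0],"rot": [0,0,0]},{"xyz": [0,0,0],"rot": [0,0,0]}]}}

```text
time_s: 7.28
ee_pos: [0.4251, -0.113, 0.1891]
eef_rot: [0.546, 0.448, -0.545, 0.451]
contact_force: [-0.4, 0.2, -1.2]
finger_gap: 0.0854
```

Run:
```python
from h import *
st=env.state(); s=snapshot("wrist"); cv2.imwrite("pics/w4.png",s["img"][:,:,::-1])
c=cam(s,st); K,R,t=c; print(st["ee_pos"],st["finger_gap"])
q=K@(R@np.array([.4255,-.113,.103])+t); print(q[:2]/q[2])
```

```text
[ 0.42505276 -0.11297481  0.18906869] 0.08536911196319079
[318.50265259 205.15202624]
```

View pics/w4.png

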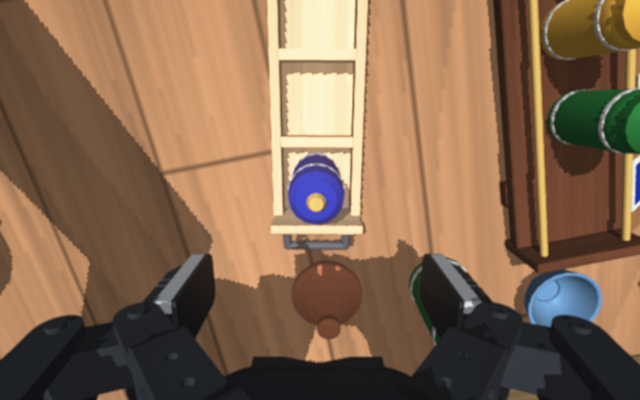

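Blue stands upright in the fourth compartment, with its knob at (316,202) against a predicted (318,205). Next is green.

Emit:
{"api": "step_arm", "payload": {"deltas": [{"xyz": [0.0799,0.0043,0],"rot": [0,0,0.0393]},{"xyz": [0.0799,0.0043,0],"rot": [0,0,0.0393]},{"xyz": [0.0799,0.0043,0],"rot": [0,0,0.0393]},{"xyz": [0.0799,0.0043,0],"rot": [0,0,0.0393]},{"xyz": [0.0799,0.0043,0],"rot": [0,0,0.0393]},{"xyz": [0.0799,0.0043,0],"rot": [0,0,0.0393]},{"xyz": [0.0799,0.0043,0],"rot": [0,0,0.0393]},{"xyz": [0,0,0],"rot": [0,0,0]},{"xyz": [0,0,0],"rot": [0,0,0]},{"xyz": [0,0,0],"rot": [0,0,0]}]}}

```text
time_s: 8.17
ee_pos: [0.6464, -0.1001, 0.1853]
eef_rot: [0.493, 0.507, -0.495, 0.504]
contact_force: [-1.0, -1.0, 0.2]
finger_gap: 0.0856
```

Run:
```python
from h import *
st=env.state(); s=snapshot("wrist"); cv2.imwrite("pics/w5.png",s["img"][:,:,::-1])
c=cam(s,st); K,R,t=c; print(st["ee_pos"])
h=cv2.cvtColor(s["img"],cv2.COLOR_RGB2HSV)
for n,p in [("grn",(.6485,-.101)),("yel",(.644,-.0325))]:
    q=K@(R@np.r_[p,.121]+t); u,v=(q[:2]/q[2]).astype(int); print(n,u,v)
    if n=="grn":
        m=(h[:,:,0]>10)&(h[:,:,0]<32)&(h[:,:,1]>90)&(h[:,:,2]>110); k=np.argwhere(m[v-16:v+16,u-16:u+16]).mean(0)+[v-16,u-16]; print("knob",k[::-1], ray(c,k[::-1],.121))
```

```text
[ 0.64637219 -0.10010656  0.18525434]
grn 321 217
knob [322.13649852 213.69732938] [ 0.64859872 -0.09856474  0.121     ]
yel 317 104
```

Emit:
{"api": "step_arm", "payload": {"deltas": [{"xyz": [0.004,0.003,-0.08],"rot": [0,0,0]},{"xyz": [0,0,-0.08],"rot": [0,0,0]},{"xyz": [0,0,-0.08],"rot": [0,0,0]},{"xyz": [0,0,-0.05],"rot": [0,0,0]},{"xyz": [0,0,-0.026],"rot": [0,0,0]},{"xyz": [0,0,0],"rot": [0,0,0]},{"xyz": [0,0,0],"rot": [0,0,0]}]}}

```text
time_s: 8.8
ee_pos: [0.6493, -0.0995, 0.062]
eef_rot: [0.494, 0.506, -0.494, 0.506]
contact_force: [-0.2, -0.4, 0.5]
finger_gap: 0.0857
```

Emit:
{"api": "step_arm", "payload": {"deltas": [{"xyz": [0,0,0],"rot": [0,0,0]},{"xyz": [0,0,0],"rot": [0,0,0]},{"xyz": [0,0,0],"rot": [0,0,0]},{"xyz": [0,0,0],"rot": [0,0,0]},{"xyz": [0,0,0],"rot": [0,0,0]},{"xyz": [0,0,0],"rot": [0,0,0]},{"xyz": [0,0,0],"rot": [0,0,0]},{"xyz": [0,0,0],"rot": [0,0,0]}], "hand": 1}}

```text
time_s: 9.47
ee_pos: [0.6502, -0.0995, 0.0631]
eef_rot: [0.494, 0.505, -0.494, 0.507]
contact_force: [-1.5, -0.1, 5.0]
finger_gap: 0.0431
```

Emit:
{"api": "step_arm", "payload": {"deltas": [{"xyz": [0,0,0.06],"rot": [0,0,0]},{"xyz": [0,0,0.08],"rot": [0,0,0]},{"xyz": [0,0,0.09],"rot": [0,0,0]},{"xyz": [0,0,0.09],"rot": [0,0,0]},{"xyz": [-0.0754,0.0199,0],"rot": [0,0,-0.0393]},{"xyz": [-0.0754,0.0199,0],"rot": [0,0,-0.0393]},{"xyz": [-0.0754,0.0199,0],"rot": [0,0,-0.0393]},{"xyz": [-0.0754,0.0199,0],"rot": [0,0,-0.0393]},{"xyz": [-0.0754,0.0199,0],"rot": [0,0,-0.0393]},{"xyz": [-0.0754,0.0199,0],"rot": [0,0,-0.0393]},{"xyz": [-0.0754,0.0199,0],"rot": [0,0,-0.0393]},{"xyz": [0,0,0],"rot": [0,0,0]}]}}

```text
time_s: 10.47
ee_pos: [0.432, -0.041, 0.1886]
eef_rot: [-0.545, -0.451, 0.547, -0.448]
contact_force: [-0.1, 0.5, -2.6]
finger_gap: 0.0425
```

Emit:
{"api": "step_arm", "payload": {"deltas": [{"xyz": [0,0,0],"rot": [0,0,0]},{"xyz": [0,0,0],"rot": [0,0,0]},{"xyz": [0,0,0],"rot": [0,0,0]}]}}

```text
time_s: 10.72
ee_pos: [0.4396, -0.044, 0.1898]
eef_rot: [0.546, 0.449, -0.545, 0.45]
contact_force: [0.1, -0.6, -1.4]
finger_gap: 0.0429
```

Emit:
{"api": "step_arm", "payload": {"deltas": [{"xyz": [-0.002,0,-0.07],"rot": [0,0,0]},{"xyz": [0,0,-0.08],"rot": [0,0,0]},{"xyz": [0,0,-0.08],"rot": [0,0,0]},{"xyz": [0,0,-0.07],"rot": [0,0,0]},{"xyz": [0,0,-0.035],"rot": [0,0,0]},{"xyz": [0,0,-0.017],"rot": [0,0,0]},{"xyz": [0,0,0],"rot": [0,0,0]},{"xyz": [0,0,-0.004],"rot": [0,0,0]},{"xyz": [0,0,-0.003],"rot": [0,0,0]},{"xyz": [0,0,0],"rot": [0,0,0]},{"xyz": [0,0,0],"rot": [0,0,0]}]}}

```text
time_s: 11.63
ee_pos: [0.4384, -0.0438, 0.0466]
eef_rot: [0.546, 0.449, -0.545, 0.45]
contact_force: [-0.3, 0.3, -1.7]
finger_gap: 0.0426
```

Emit:
{"api": "step_arm", "payload": {"deltas": [{"xyz": [0,0,-0.003],"rot": [0,0,0]},{"xyz": [0,0,-0.003],"rot": [0,0,0]},{"xyz": [0,0,0],"rot": [0,0,0]},{"xyz": [0,0,0],"rot": [0,0,0]}]}}

```text
time_s: 11.97
ee_pos: [0.4383, -0.0438, 0.045]
eef_rot: [0.546, 0.449, -0.545, 0.45]
contact_force: [-3.6, 2.1, 13.8]
finger_gap: 0.043
```

Emit:
{"api": "step_arm", "payload": {"deltas": [{"xyz": [0,0,0.002],"rot": [0,0,0]},{"xyz": [0,0,0],"rot": [0,0,0]},{"xyz": [0,0,0],"rot": [0,0,0]},{"xyz": [0,0,0],"rot": [0,0,0]},{"xyz": [0,0,0],"rot": [0,0,0]},{"xyz": [0,0,0],"rot": [0,0,0]}], "hand": -1}}

```text
time_s: 12.47
ee_pos: [0.4376, -0.0435, 0.044]
eef_rot: [-0.546, -0.45, 0.546, -0.449]
contact_force: [0.6, 0.5, -0.0]
finger_gap: 0.0854
```

Emit:
{"api": "step_arm", "payload": {"deltas": [{"xyz": [0,0,0.04],"rot": [0,0,0]},{"xyz": [0,0,0.08],"rot": [0,0,0]},{"xyz": [0,0,0.09],"rot": [0,0,0]},{"xyz": [0,0,0.09],"rot": [0,0,0]},{"xyz": [0,0,0.06],"rot": [0,0,0]},{"xyz": [0,0,0],"rot": [0,0,0]}]}}

```text
time_s: 12.97
ee_pos: [0.4407, -0.0446, 0.1933]
eef_rot: [0.548, 0.447, -0.544, 0.453]
contact_force: [1.5, 0.8, -0.5]
finger_gap: 0.0855
```

Emit:
{"api": "step_arm", "payload": {"deltas": [{"xyz": [0.0736,0.0041,0],"rot": [0,0,0.0393]},{"xyz": [0.0736,0.0041,0],"rot": [0,0,0.0393]},{"xyz": [0.0736,0.0041,0],"rot": [0,0,0.0393]},{"xyz": [0.0736,0.0041,0],"rot": [0,0,0.0393]},{"xyz": [0.0736,0.0041,0],"rot": [0,0,0.0393]},{"xyz": [0.0736,0.0041,0],"rot": [0,0,0.0393]},{"xyz": [0.0736,0.0041,0],"rot": [0,0,0.0393]},{"xyz": [0,0,0],"rot": [0,0,0]},{"xyz": [0,0,0],"rot": [0,0,0]},{"xyz": [0,0,0],"rot": [0,0,0]},{"xyz": [0,0,0],"rot": [0,0,0]}]}}

```text
time_s: 13.88
ee_pos: [0.6424, -0.032, 0.1876]
eef_rot: [0.494, 0.506, -0.495, 0.505]
contact_force: [0.1, 0.0, 1.0]
finger_gap: 0.0857
```

Run:
```python
from h import *
st=env.state(); s=snapshot("wrist"); cv2.imwrite("pics/w6.png",s["img"][:,:,::-1])
c=cam(s,st); K,R,t=c; print(st["ee_pos"])
for n,p in [("yel",(.644,-.0325))]:
    q=K@(R@np.r_[p,.121]+t); print(n,q[:2]/q[2])
```

```text
[ 0.64243562 -0.03200346  0.18761531]
yel [320.66206896 215.44035354]
```

View pics/w6.png

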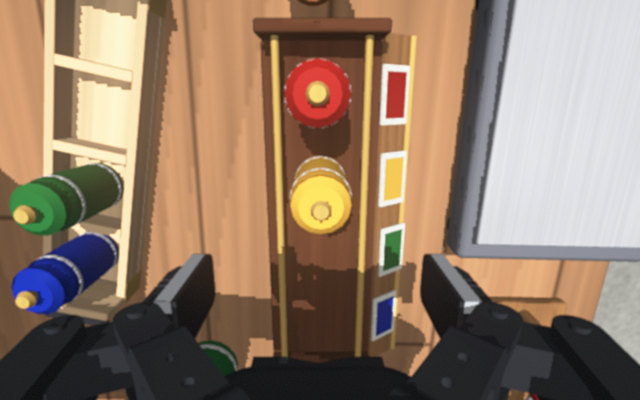

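Yellow's knob is at (320,211), close to the prediction. Green and blue stand upright in the carrier at lower left. I descend on yellow.

Emit:
{"api": "step_arm", "payload": {"deltas": [{"xyz": [0.003,0.003,-0.08],"rot": [0,0,0]},{"xyz": [0,0,-0.08],"rot": [0,0,0]},{"xyz": [0,0,-0.08],"rot": [0,0,0]},{"xyz": [0,0,-0.05],"rot": [0,0,0]},{"xyz": [0,0,-0.024],"rot": [0,0,0]},{"xyz": [0,0,0],"rot": [0,0,0]},{"xyz": [0,0,0],"rot": [0,0,0]}]}}

```text
time_s: 14.52
ee_pos: [0.645, -0.0311, 0.0634]
eef_rot: [0.494, 0.505, -0.494, 0.506]
contact_force: [-0.6, 0.5, -0.3]
finger_gap: 0.0854
```

Emit:
{"api": "step_arm", "payload": {"deltas": [{"xyz": [0,0,0],"rot": [0,0,0]},{"xyz": [0,0,0],"rot": [0,0,0]},{"xyz": [0,0,0],"rot": [0,0,0]},{"xyz": [0,0,0],"rot": [0,0,0]},{"xyz": [0,0,0],"rot": [0,0,0]},{"xyz": [0,0,0],"rot": [0,0,0]},{"xyz": [0,0,0],"rot": [0,0,0]},{"xyz": [0,0,0],"rot": [0,0,0]}], "hand": 1}}

```text
time_s: 15.18
ee_pos: [0.6456, -0.0311, 0.0643]
eef_rot: [0.495, 0.505, -0.494, 0.506]
contact_force: [-1.1, 0.6, 6.0]
finger_gap: 0.043
```

Emit:
{"api": "step_arm", "payload": {"deltas": [{"xyz": [0,0,0.06],"rot": [0,0,0]},{"xyz": [0,0,0.08],"rot": [0,0,0]},{"xyz": [0,0,0.09],"rot": [0,0,0]},{"xyz": [0,0,0.09],"rot": [0,0,0]},{"xyz": [-0.0691,0.02,0],"rot": [0,0,-0.0393]},{"xyz": [-0.0691,0.02,0],"rot": [0,0,-0.0393]},{"xyz": [-0.0691,0.02,0],"rot": [0,0,-0.0393]},{"xyz": [-0.0691,0.02,0],"rot": [0,0,-0.0393]},{"xyz": [-0.0691,0.02,0],"rot": [0,0,-0.0393]},{"xyz": [-0.0691,0.02,0],"rot": [0,0,-0.0393]},{"xyz": [-0.0691,0.02,0],"rot": [0,0,-0.0393]},{"xyz": [0,0,0],"rot": [0,0,0]}]}}

```text
time_s: 16.18
ee_pos: [0.4453, 0.0272, 0.1899]
eef_rot: [-0.545, -0.451, 0.547, -0.448]
contact_force: [-0.2, 0.4, -2.8]
finger_gap: 0.0428
```

Emit:
{"api": "step_arm", "payload": {"deltas": [{"xyz": [0,0,0],"rot": [0,0,0]},{"xyz": [0,0,0],"rot": [0,0,0]},{"xyz": [0,0,0],"rot": [0,0,0]}]}}

```text
time_s: 16.43
ee_pos: [0.4526, 0.0248, 0.1909]
eef_rot: [0.546, 0.449, -0.545, 0.45]
contact_force: [0.8, -0.1, -2.1]
finger_gap: 0.043
```

Emit:
{"api": "step_arm", "payload": {"deltas": [{"xyz": [-0.001,0,-0.07],"rot": [0,0,0]},{"xyz": [0,0,-0.08],"rot": [0,0,0]},{"xyz": [0,0,-0.08],"rot": [0,0,0]},{"xyz": [0,0,-0.07],"rot": [0,0,0]},{"xyz": [0,0,-0.035],"rot": [0,0,0]},{"xyz": [0,0,-0.017],"rot": [0,0,0]},{"xyz": [0,0,0],"rot": [0,0,0]},{"xyz": [0,0,-0.004],"rot": [0,0,0]},{"xyz": [0,0,-0.002],"rot": [0,0,0]},{"xyz": [0,0,0],"rot": [0,0,0]},{"xyz": [0,0,0],"rot": [0,0,0]}]}}

```text
time_s: 17.35
ee_pos: [0.4519, 0.025, 0.0483]
eef_rot: [0.546, 0.449, -0.545, 0.45]
contact_force: [-0.7, -0.6, -2.8]
finger_gap: 0.0426
```

Emit:
{"api": "step_arm", "payload": {"deltas": [{"xyz": [0,0,-0.003],"rot": [0,0,0]},{"xyz": [0,0,-0.002],"rot": [0,0,0]},{"xyz": [0,0,0],"rot": [0,0,0]},{"xyz": [0,0,0],"rot": [0,0,0]}]}}

```text
time_s: 17.68
ee_pos: [0.4516, 0.025, 0.0463]
eef_rot: [0.546, 0.449, -0.545, 0.45]
contact_force: [-1.6, -0.2, 5.9]
finger_gap: 0.0427
```

Emit:
{"api": "step_arm", "payload": {"deltas": [{"xyz": [0,0,0],"rot": [0,0,0]},{"xyz": [0,0,0],"rot": [0,0,0]},{"xyz": [0,0,0],"rot": [0,0,0]},{"xyz": [0,0,0],"rot": [0,0,0]},{"xyz": [0,0,0],"rot": [0,0,0]},{"xyz": [0,0,0],"rot": [0,0,0]}], "hand": -1}}

```text
time_s: 18.18
ee_pos: [0.451, 0.0251, 0.0453]
eef_rot: [-0.546, -0.45, 0.546, -0.45]
contact_force: [-0.9, -0.6, -0.7]
finger_gap: 0.0853
```

Emit:
{"api": "step_arm", "payload": {"deltas": [{"xyz": [0,0,0.04],"rot": [0,0,0]},{"xyz": [0,0,0.08],"rot": [0,0,0]},{"xyz": [0,0,0.09],"rot": [0,0,0]},{"xyz": [0,0,0.09],"rot": [0,0,0]},{"xyz": [0,0,0.06],"rot": [0,0,0]},{"xyz": [0,0,0],"rot": [0,0,0]}]}}

```text
time_s: 18.68
ee_pos: [0.4543, 0.0246, 0.1947]
eef_rot: [0.548, 0.447, -0.543, 0.452]
contact_force: [1.1, -0.3, -0.6]
finger_gap: 0.0856
```

Emit:
{"api": "step_arm", "payload": {"deltas": [{"xyz": [0.0673,0.0057,0],"rot": [0,0,0.0393]},{"xyz": [0.0673,0.0057,0],"rot": [0,0,0.0393]},{"xyz": [0.0673,0.0057,0],"rot": [0,0,0.0393]},{"xyz": [0.0673,0.0057,0],"rot": [0,0,0.0393]},{"xyz": [0.0673,0.0057,0],"rot": [0,0,0.0393]},{"xyz": [0.0673,0.0057,0],"rot": [0,0,0.0393]},{"xyz": [0.0673,0.0057,0],"rot": [0,0,0.0393]},{"xyz": [0,0,0],"rot": [0,0,0]},{"xyz": [0,0,0],"rot": [0,0,0]},{"xyz": [0,0,0],"rot": [0,0,0]},{"xyz": [0,0,0],"rot": [0,0,0]}]}}

```text
time_s: 19.6
ee_pos: [0.6382, 0.0411, 0.1889]
eef_rot: [0.494, 0.506, -0.495, 0.505]
contact_force: [0.4, 0.2, 0.5]
finger_gap: 0.0858
```

Run:
```python
from h import *
st=env.state(); s=snapshot("wrist"); cv2.imwrite("pics/w7.png",s["img"][:,:,::-1])
c=cam(s,st); K,R,t=c; print(st["ee_pos"])
q=K@(R@np.r_[.640,.041,.121]+t); print("red pred",q[:2]/q[2])
```

```text
[0.63815582 0.04113983 0.18886351]
red pred [321.09707156 214.27297551]
```

View pics/w7.png

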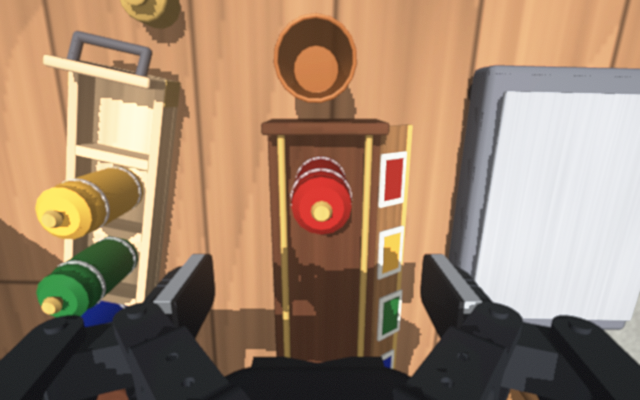

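Red's knob is at (321,211) against a predicted (321,214). Yellow, green and blue stand in the carrier, and its leftmost compartment is free. I descend on red.

Emit:
{"api": "step_arm", "payload": {"deltas": [{"xyz": [0.003,0.001,-0.08],"rot": [0,0,0]},{"xyz": [0,0,-0.08],"rot": [0,0,0]},{"xyz": [0,0,-0.08],"rot": [0,0,0]},{"xyz": [0,0,-0.05],"rot": [0,0,0]},{"xyz": [0,0,-0.029],"rot": [0,0,0]},{"xyz": [0,0,0],"rot": [0,0,0]},{"xyz": [0,0,0],"rot": [0,0,0]}]}}

```text
time_s: 20.23
ee_pos: [0.6406, 0.0414, 0.0623]
eef_rot: [0.494, 0.506, -0.494, 0.506]
contact_force: [0.9, -0.3, 0.7]
finger_gap: 0.0856
```

Emit:
{"api": "step_arm", "payload": {"deltas": [{"xyz": [0,0,0],"rot": [0,0,0]},{"xyz": [0,0,0],"rot": [0,0,0]},{"xyz": [0,0,0],"rot": [0,0,0]},{"xyz": [0,0,0],"rot": [0,0,0]},{"xyz": [0,0,0],"rot": [0,0,0]},{"xyz": [0,0,0],"rot": [0,0,0]},{"xyz": [0,0,0],"rot": [0,0,0]},{"xyz": [0,0,0],"rot": [0,0,0]}], "hand": 1}}

```text
time_s: 20.9
ee_pos: [0.6414, 0.0414, 0.0635]
eef_rot: [0.495, 0.505, -0.494, 0.506]
contact_force: [-1.4, 0.1, 5.2]
finger_gap: 0.0424
```

Emit:
{"api": "step_arm", "payload": {"deltas": [{"xyz": [0,0,0.06],"rot": [0,0,0]},{"xyz": [0,0,0.08],"rot": [0,0,0]},{"xyz": [0,0,0.09],"rot": [0,0,0]},{"xyz": [0,0,0.09],"rot": [0,0,0]},{"xyz": [-0.0629,0.0187,0],"rot": [0,0,-0.0393]},{"xyz": [-0.0629,0.0187,0],"rot": [0,0,-0.0393]},{"xyz": [-0.0629,0.0187,0],"rot": [0,0,-0.0393]},{"xyz": [-0.0629,0.0187,0],"rot": [0,0,-0.0393]},{"xyz": [-0.0629,0.0187,0],"rot": [0,0,-0.0393]},{"xyz": [-0.0629,0.0187,0],"rot": [0,0,-0.0393]},{"xyz": [-0.0629,0.0187,0],"rot": [0,0,-0.0393]},{"xyz": [0,0,0],"rot": [0,0,0]}]}}

```text
time_s: 21.9
ee_pos: [0.459, 0.0954, 0.1894]
eef_rot: [-0.545, -0.451, 0.547, -0.448]
contact_force: [-1.5, -0.1, -3.1]
finger_gap: 0.043
```

Emit:
{"api": "step_arm", "payload": {"deltas": [{"xyz": [0,0,0],"rot": [0,0,0]},{"xyz": [0,0,0],"rot": [0,0,0]},{"xyz": [0,0,0],"rot": [0,0,0]}]}}

```text
time_s: 22.15
ee_pos: [0.4656, 0.0936, 0.19]
eef_rot: [0.546, 0.449, -0.545, 0.45]
contact_force: [1.2, -0.4, -3.0]
finger_gap: 0.0427
```

Run:
```python
from h import *
st=env.state(); s=snapshot("wrist"); cv2.imwrite("pics/w8.png",s["img"][:,:,::-1])
K,R,t=cam(s,st); print(st["ee_pos"])
th=-.195;ey=np.array([-np.sin(th),np.cos(th)]);ex=np.array([np.cos(th),np.sin(th)]);m=np.array([.4457,-.0095])
for x,y,z in [(-.035,.144,.06),(.035,.144,.06)]:
    q=K@(R@np.r_[m+ex*x+ey*y,z]+t); print((q[:2]/q[2]).round())
```

```text
[0.46561021 0.09356767 0.19004674]
[274. 141.]
[364. 141.]
```

View pics/w8.png

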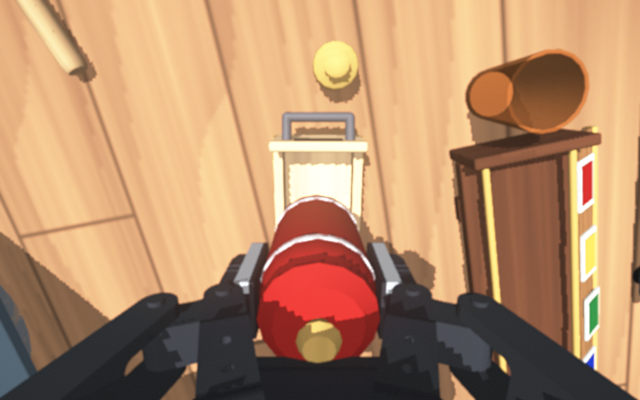

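The end plate spans columns 270–367 (centre 318) at row 141, as predicted, so the jar is aligned. I lower it.

Emit:
{"api": "step_arm", "payload": {"deltas": [{"xyz": [0,0,-0.07],"rot": [0,0,0]},{"xyz": [0,0,-0.08],"rot": [0,0,0]},{"xyz": [0,0,-0.08],"rot": [0,0,0]},{"xyz": [0,0,-0.07],"rot": [0,0,0]},{"xyz": [0,0,-0.035],"rot": [0,0,0]},{"xyz": [0,0,-0.017],"rot": [0,0,0]},{"xyz": [0,0,0],"rot": [0,0,0]},{"xyz": [0,0,-0.004],"rot": [0,0,0]},{"xyz": [0,0,-0.002],"rot": [0,0,0]},{"xyz": [0,0,0],"rot": [0,0,0]},{"xyz": [0,0,0],"rot": [0,0,0]}]}}

```text
time_s: 23.12
ee_pos: [0.4654, 0.0938, 0.0475]
eef_rot: [0.546, 0.449, -0.545, 0.45]
contact_force: [0.6, -0.0, -2.8]
finger_gap: 0.0425
```

Emit:
{"api": "step_arm", "payload": {"deltas": [{"xyz": [0,0,-0.003],"rot": [0,0,0]},{"xyz": [0,0,-0.001],"rot": [0,0,0]},{"xyz": [0,0,0],"rot": [0,0,0]},{"xyz": [0,0,0],"rot": [0,0,0]}]}}

```text
time_s: 23.45
ee_pos: [0.465, 0.0939, 0.0455]
eef_rot: [0.546, 0.449, -0.545, 0.45]
contact_force: [-1.3, 0.2, 3.8]
finger_gap: 0.0425
```

Touched down at the expected height. I release, lift clear and check.

Emit:
{"api": "step_arm", "payload": {"deltas": [{"xyz": [0,0,0],"rot": [0,0,0]},{"xyz": [0,0,0],"rot": [0,0,0]},{"xyz": [0,0,0],"rot": [0,0,0]},{"xyz": [0,0,0],"rot": [0,0,0]},{"xyz": [0,0,0],"rot": [0,0,0]},{"xyz": [0,0,0],"rot": [0,0,0]}], "hand": -1}}

```text
time_s: 23.95
ee_pos: [0.4645, 0.0938, 0.0448]
eef_rot: [-0.546, -0.45, 0.546, -0.449]
contact_force: [0.6, 1.0, 0.2]
finger_gap: 0.0856
```

Emit:
{"api": "step_arm", "payload": {"deltas": [{"xyz": [0,0,0.04],"rot": [0,0,0]},{"xyz": [0,0,0.08],"rot": [0,0,0]},{"xyz": [0,0,0.09],"rot": [0,0,0]},{"xyz": [0,0,0.09],"rot": [0,0,0]},{"xyz": [0,0,0.09],"rot": [0,0,0]},{"xyz": [0,0.08,0.04],"rot": [0,0,0]},{"xyz": [0,0.08,0.04],"rot": [0,0,0]},{"xyz": [0,0.08,0.04],"rot": [0,0,0]},{"xyz": [0,0.08,0.04],"rot": [0,0,0]},{"xyz": [0,0.08,0],"rot": [0,0,0]},{"xyz": [0,0,0],"rot": [0,0,0]},{"xyz": [0,0,0],"rot": [0,0,0]}]}}

```text
time_s: 24.95
ee_pos: [0.464, 0.2551, 0.2647]
eef_rot: [-0.545, -0.45, 0.545, -0.45]
contact_force: [0.3, -0.2, -0.2]
finger_gap: 0.0855
```

Run:
```python
from h import *
print(env.state()["ee_pos"],env.state()["contact_force"])
a=snapshot("top")["img"][110:360,130:480]; b=snapshot("side")["img"][110:360,130:480]
cv2.imwrite("pics/fin.png",cv2.resize(np.hstack([a,b]),(800,286),interpolation=cv2.INTER_AREA)[:,:,::-1])
```

```text
[0.46401618 0.25514224 0.2646594 ] [ 0.30203297 -0.19068321 -0.15828284]
```

View pics/fin.png

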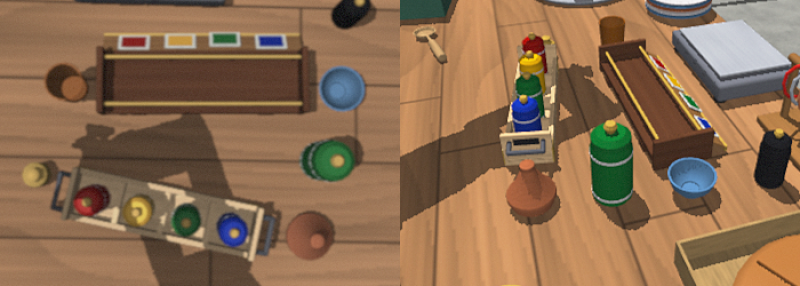

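The rack is empty. In the carrier, red (90,200), yellow (138,208), green (187,219) and blue (232,230) stand upright, one to a compartment and in order.

```bash
python3 -c "
from station import env
print(env.hand_in())"
```

```text
the job is handed in; nothing more can be done
None
```

I moved all four jars from the rack into the carrier, one per compartment: red, yellow, green, blue from left to right, the same order as the rack tags. I set each jar down until the wrist force showed it touching the floor, then released it. The highest force reading at the end of any move was about 14 N.

The last top and side views show the rack empty, all four jars upright in their compartments, and the other objects where they were. The gripper was open and clear of everything, with near-zero contact force. I handed in at about 25 s.

The top and wrist cameras disagreed by up to about 6 mm on positions. That was corrected, or fell within the grip and compartment clearances. No check failed.

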